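# Unlatch and raise the sample hold-down bar

## Task

Pull the sample tray of the grey holder out to its stop. Then pull the spring latch on the bar's ball coupler sideways off the ball and, by the latch, lift the hinged hold-down bar until its coupler is about 6 cm above the ball. Finish while still holding the bar raised and steady, with the tray still out; leave the other things on the bench where they are.

Things in the scene. Friction and masses are not known exactly. Their poses are not given: they have to be found in the camera images.
- tray_pull (a point): Middle of the grip bar of the tray's pull: a steel bow, its horizontal round bar 12 mm thick and 90 mm between two posts, 105 mm above the bench. Fully in, the bow stands 65 mm in front of the grey holder's face (housing 220 deep, 190 wide, 140 mm high, fixed to the bench, open at the front). Its x axis points level into the holder, opposite to the way the tray slides out; its y axis lies along the bar, to the left as seen from the front; z up. Moves with the tray.
- tray (a joint): Tray: metres pulled out, 0 fully in, 0.155 at the stop; starts between 0.01 and 0.035. It slides towards -x of tray_pull against about 4 N of friction and stays where it is left. Its floor is 20 mm above the bench and carries the ball, the bar and a flat round sample box, all fixed to it.
- ball (a point): Centre of the steel ball stud, 26 mm across, underside cut flat, on a thin neck on the tray, 50 mm above the bench, 85 mm behind the pull's grip bar; axes as tray_pull. Inside the housing until the tray is pulled. The hold-down bar runs back from over the ball to its hinge: the hinge axis lies 110 mm behind the ball centre (+x) and 8 mm higher, 58 mm above the bench, and runs along y. With the tray at its stop the hinge stands 25 mm in front of the housing.
- latch_disc (a point): Centre of the round black grip disc of the latch, 30 mm across and 12 mm thick, its flat faces to left and right (thickness along y), 100 mm above the bench when the bar is down. It is straight above the ball but 22.5 mm to the left; the coupler's top, 70 mm above the bench, and the latch plate (4 mm thick, under the disc) are below it. Moves with the latch and bar; its axes are as tray_pull with the bar down and turn with the bar.
- latch (a joint): Latch: metres pulled to the left (+y of tray_pull), 0 home with its jaw under the ball, 0.012 at its stop. A spring drives it home with 5 N at 0 and 10 N at the stop. The bar can lift only with the latch pulled 0.007 or more; once the coupler is above the ball the latch may return. It slides on the bar, so the bar can be lifted by the disc.
- clamp_bar (a joint): Angle of the hold-down bar about its hinge (see ball), rad: 0 down on the ball, growing as the coupler end rises, at most 1.2. Bar, coupler and latch weigh about 0.35 kg together; the bar falls down when let go. At 0.58 the coupler is 60 mm up.
- brass_weight: Bystander: brass weight, 29 mm across, 47 high, beside the tray's path on the left; origin under its centre.
- lens_ring: Bystander: black lens ring, 32 mm across, 10 high, beside the housing, to the right of its front; origin under its centre.
- spirit_level: Bystander: small spirit level 18x75x20 mm lying on top of the housing; origin under its centre.
- post_holder: Bystander: black post holder 50x41x62 mm to the left; origin under its centre.
- marker: Bystander: marker pen 17x135x16 mm lying to the left; origin under its centre.

How it is judged:
On the way, in this order (a step that is already met when the one before it is completed fails the run):
1. the tray is out at its stop, the bar still down (value of joint tray above 0.145 m and value of joint clamp_bar below 0.06 rad), for 0.2 s.
2. the latch is pulled sideways clear of the ball, the bar still down (value of joint tray above 0.135 m and value of joint latch above 0.0065 m and value of joint clamp_bar below 0.06 rad).
3. the bar is lifted off the ball (value of joint clamp_bar above 0.4 rad), for 0.2 s.
At the end, for the whole second after the job is handed in: The tray is within 20 mm of its stop; the bar stands still between 0.40 and 0.80 rad (coupler about 43 to 79 mm above the ball), held there by the gripper's fingers (over 1 N on bar or latch) (value of joint tray above 0.135 m and value of joint clamp_bar between 0.4 and 0.8 rad and velocity of joint clamp_bar between -0.1 and 0.1 rad/s and contact force between the fingers and clamp_bar above 1 N); the arm keeps its last pose, push and grip.
It fails at once if a bystander is displaced by more than 20 mm (distance of any of brass_weight, lens_ring, spirit_level, post_holder, marker from where it was at the start of the episode above 0.02 m).
It also fails if it takes over 48 s, if anything falls off the work surface, if the arm or the gripper's body presses on something with over 40 N, if the wrist force passes 120 N, or if a joint passes its speed limit or range.

## Robot

A 6-joint arm with a two-finger parallel gripper is mounted at the origin on a cart in front of the work surface, level with it; the furniture and walls round the work are solid. World frame = base frame: x ahead of the robot, y to its left, z up, the work surface at z = 0. Lengths are in m, angles in rad, forces in N, time in s.
With the tool pointing down it reaches from about 0.325 to 0.775 m from the base axis. Payload 9.3 kg.
Tool frame: the origin (TCP) lies between the finger pads; the fingertips stand 22 mm ahead of it and the grasp point (between the pads) lies 3 mm ahead of it; z points along the fingers, y is the direction in which the jaws open and shut (so a half turn about z gives the same grasp; the last joint's range is limited). The gripper opens to 85 mm and grips with 20 to 120 N. Pads are 22 mm wide; open, the fingers measure 114 mm over their backs; the gripper's body (76 mm by 85 mm) begins 54 mm behind the grasp point. The pads swing forward as they close: fully open they stand 13 mm farther back than shut.
Start: joints at [-1.447, 0.259, 0.021, 1.334, 0, 1.418], TCP at [0.15, -0.529, 0.253] pointing down, gripper open.
Joint ranges: [-3.04, 3.04], [-0.91, 1.82], [-1.04, 1.36], [-1.92, 1.95], [-1.52, 1.45], [-3.14, 3.14]. Speed limits (rad/s): [2.22, 2.22, 2.79, 3.14, 3.14, 3.14].

## Interface

Orientations are given as a unit quaternion [w, x, y, z].
In Python, from workcell import get_obs, snapshot, sign_off gives the robot as it stands. The module is installed in compiled form; this text tells all that it offers.
- The arm moves only by the tool move_arm, never from a script. Its argument "moves" is a list of rows, each an object of numbers: "tx", "ty", "tz": the shift along the tool's x, y, z in mm; "wx", "wy", "wz": the turn, a rotation vector about the tool's x, y, z in degrees; "claw": the opening, from 0 (shut) to 1 (fully open). In form: [{"tx": .., "ty": .., "tz": .., "wx": .., "wy": .., "wz": .., "claw": ..}, ...]. A call has 1 to 8 rows; each row is the pose to reach, as a shift and turn from the pose commanded when the call began, along the tool's axes at that moment; what a row does not reach only later rows make up. A row lasts 1/12 s, in which the tool goes at most 41.7 mm and 7.16 degrees, less where a joint would pass 70% of its speed; a pose out of reach is approached as far as the arm can. A call with a gripper value outside its range is refused whole. The fingers move at their own pace and stop on an object; "squeeze" is the grip in N (left out, the last holds). Time passes only in rows, so rows that repeat a pose let the fingers close. It gives the time, the measured TCP pose, the force and the opening at its end, in the units of the state.
- get_obs(): the state, without advancing time (a new reading comes with each control period).
- snapshot(name): name is "side" or "top" or "wrist"; returns a dict with "color" (400x640x3 uint8, blue, green, red), "intrinsics" (3x3 intrinsics, pixels), "k1" (the pictures are not rectified: a ray, as slopes to the right and down, at radius r is drawn at 1 + k1 r^2 times it, then the intrinsics apply), "R" (3x3) and "t" (3): a world point X has camera coordinates R X + t; the wrist camera has in their place "mount" (4x4, takes a point from camera to tool coordinates, whose origin is the TCP and whose axes are the flange's). Camera axes: x right, y down, z forward; pixel columns grow to the right and rows downward; lengths in m; the calibration is good to about 2 mm. A picture is of the moment at which its call begins: read the wrist's pose just before it. There is no depth.
- sign_off(): hands the job in, once; it reports no verdict.
The state is a dict: "t": time; "joint_positions": joint angles; "dq": joint speeds; "joint_torque": joint torques, N m; "eef_pos": TCP position; "ee_rot": TCP orientation; "force": force on the tool from outside, world axes, zero at the start; "torque": the same for the moment, N m; "opening": finger opening in m.
Only numpy, scipy, OpenCV 4.12 (cv2) and the standard library are available. Lean on these libraries where they do the work, as an engineer would, in place of code of your own. Each camera call takes 0.05 s, during which the arm holds its last target. There are 200 camera calls.

## Working session

There is one attempt and no reset: what is moved stays moved. The work goes in short steps, Python scripts to look and compute and a tool call to move; the robot and the scene stay as the last step left them, time stands still between calls to the robot, and variables do not carry over. Pictures are saved under pics/ and viewed, about 8 in all and at most 12, crops included, and the job is handed in when it is done.

Besides the shell and the picture viewer there is one more tool, called after "Request:" in YAML: its name, and indented under it one key for each argument. move_arm: Moves the arm, as the interface text tells. Its arguments: {"type":"object","properties":{"moves":{"type":"array","items":{"type":"object","properties":{"tx":{"type":"number"},"ty":{"type":"number"},"tz":{"type":"number"},"wx":{"type":"number"},"wy":{"type":"number"},"wz":{"type":"number"},"claw":{"type":"number"}}}},"squeeze":{"type":"number"}},"required":["moves"]}

```bash
mkdir -p pics; cat > h.py <<'E'
import numpy as np, cv2
from workcell import get_obs, snapshot, sign_off
from scipy.spatial.transform import Rotation as Ro
def rot(q): return Ro.from_quat([q[1],q[2],q[3],q[0]]).as_matrix()
def cam(n):
    o=get_obs(); s=snapshot(n)
    if 'mount' in s:
        M=np.array(s['mount']); Rt=rot(o['ee_rot']); A=Rt@M[:3,:3]; c=Rt@M[:3,3]+np.array(o['eef_pos'])
        s['R']=A.T; s['t']=-A.T@c
    return s
def ray(s,u,v):
    K=np.array(s['intrinsics']); p=np.array([(u-K[0,2])/K[0,0],(v-K[1,2])/K[1,1]]); q=p.copy()
    for _ in range(20): q=p/(1+s['k1']*(q@q))
    R=np.array(s['R']); d=R.T@np.array([q[0],q[1],1]); return -R.T@np.array(s['t']),d/np.linalg.norm(d)
def plane(s,u,v,z):
    c,d=ray(s,u,v); return c+d*(z-c[2])/d[2]
def proj(s,X):
    x=np.array(s['R'])@X+np.array(s['t']); q=x[:2]/x[2]; q=q*(1+s['k1']*(q@q)); K=np.array(s['intrinsics']); return K[:2,:2]@q+K[:2,2]
def tri(*cr):
    A=0;b=0
    for c,d in cr: P=np.eye(3)-np.outer(d,d); A=A+P; b=b+P@c
    return np.linalg.solve(A,b)
E
python3 - <<'E'
from h import *
import pickle
o=get_obs();print(o)
for n in ['side','top']:
    s=cam(n);cv2.imwrite(f'pics/{n}0.png',s['color']);pickle.dump(s,open(n+'0.pkl','wb'));print(n,np.round(ray(s,320,200),3).tolist())
E
```

```text
{'t': 0.0, 'joint_positions': array([-1.44664839e+00,  2.59197155e-01,  2.07358398e-02,  1.33371898e+00,
        1.78771301e-05,  1.41820115e+00]), 'dq': array([ 0.00181464, -0.00125997,  0.0024943 ,  0.00170205, -0.00065712,
        0.00037736]), 'joint_torque': array([-5.70629545e-04, -5.55639267e+01,  3.44531286e+01,  1.37172683e-02,
       -2.30151836e-04, -7.64053652e-06]), 'eef_pos': array([ 0.15024244, -0.52880251,  0.25265326]), 'ee_rot': array([-6.91784667e-04,  9.90441684e-01,  1.37930385e-01,  1.87798132e-05]), 'force': array([ 0.0532062 , -0.16989964, -0.39064125]), 'torque': array([-0.00124666, -0.0275392 , -0.01638105]), 'opening': 0.085448097752389}
side [[-0.305, 0.363, 0.786], [0.782, -0.282, -0.556]]
top [[0.463, 0.023, 1.161], [0.193, 0.009, -0.981]]
```

View pics/top0.png

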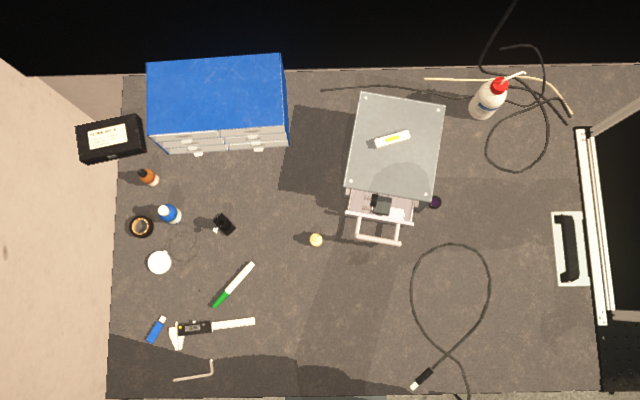

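View pics/side0.png

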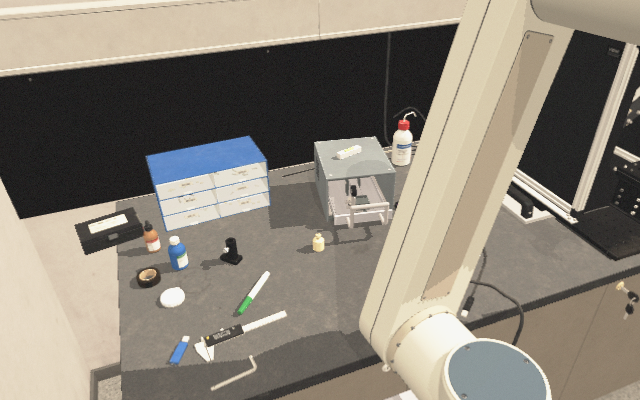

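The top view shows the grey holder with roof corners near (363,94), (444,104), (433,200) and (347,190). The bow is at about (378,240), the brass weight at (316,240) and the lens ring at (435,202). The side view agrees with this. Next I'll crop in on the bow.

```bash
python3 - <<'E'
from h import *
import pickle
a=pickle.load(open('top0.pkl','rb'));b=pickle.load(open('side0.pkl','rb'))
A=cv2.resize(a['color'][170:255,300:450],None,fx=5,fy=5,interpolation=cv2.INTER_CUBIC)
cv2.imwrite('pics/c0.png',A)
for p in [(363,94),(444,104),(433,200),(347,190)]: print(plane(a,*p,.14).round(3))
print('weight',plane(a,316,240,.04).round(3),'lens',plane(a,435,202,.01).round(3))
for p in [(356,239),(399,243)]: print(plane(a,*p,.105).round(3))
E
```

```text
[ 0.9   -0.066  0.14 ]
[ 0.873 -0.242  0.14 ]
[ 0.66  -0.206  0.14 ]
[ 0.685 -0.025  0.14 ]
weight [0.592 0.044 0.04 ] lens [ 0.68  -0.239  0.01 ]
[ 0.585 -0.044  0.105]
[ 0.574 -0.135  0.105]
```

View pics/c0.png

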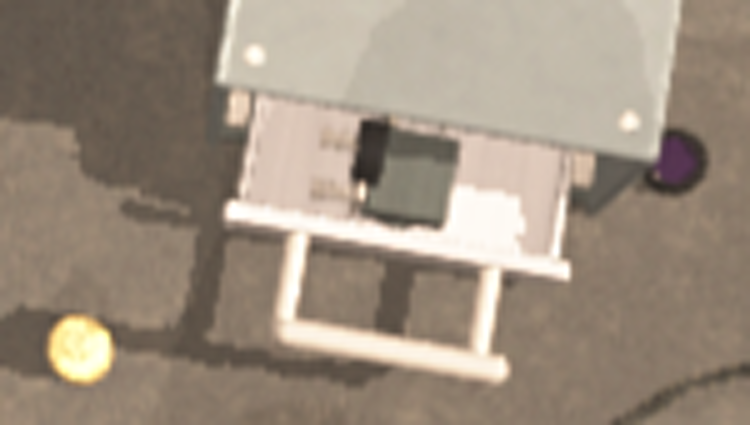

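The bow is pulled out about 3 cm with its bar near (0.58, −0.09), and the tray's yaw is about −9°. I'll move over it next.

Request:
move_arm:
  moves:
    - {"tx":256,"ty":-151,"wz":-33,"claw":0.5}
    - {"tx":256,"ty":-151,"wz":-33,"claw":0.5}
    - {"tx":256,"ty":-151,"wz":-33,"claw":0.5}
    - {"tx":256,"ty":-151,"wz":-33,"claw":0.5}
    - {"tx":256,"ty":-151,"wz":-33,"claw":0.5}
    - {"tx":256,"ty":-151,"wz":-33,"claw":0.5}
    - {"tx":256,"ty":-151,"wz":-33,"claw":0.5}
    - {"tx":256,"ty":-151,"wz":-33,"claw":0.5}

```text
invalid input at $.moves[0]: expected keys tx, ty, tz, wx, wy, wz, claw
```

Request:
move_arm:
  moves:
    - {"tx":256,"ty":-151,"tz":0,"wx":0,"wy":0,"wz":-33,"claw":0.5}
    - {"tx":256,"ty":-151,"tz":0,"wx":0,"wy":0,"wz":-33,"claw":0.5}
    - {"tx":256,"ty":-151,"tz":0,"wx":0,"wy":0,"wz":-33,"claw":0.5}
    - {"tx":256,"ty":-151,"tz":0,"wx":0,"wy":0,"wz":-33,"claw":0.5}
    - {"tx":256,"ty":-151,"tz":0,"wx":0,"wy":0,"wz":-33,"claw":0.5}
    - {"tx":256,"ty":-151,"tz":0,"wx":0,"wy":0,"wz":-33,"claw":0.5}
    - {"tx":256,"ty":-151,"tz":0,"wx":0,"wy":0,"wz":-33,"claw":0.5}
    - {"tx":256,"ty":-151,"tz":0,"wx":0,"wy":0,"wz":-33,"claw":0.5}

```text
t: 0.77
eef_pos: [0.3581, -0.3094, 0.2533]
ee_rot: [-0.0, 0.91, 0.416, 0.001]
force: [0.1, -0.3, 0.0]
opening: 0.0425
```

Request:
move_arm:
  moves:
    - {"tx":290,"ty":16,"tz":0,"wx":0,"wy":0,"wz":-32,"claw":0.5}
    - {"tx":290,"ty":16,"tz":0,"wx":0,"wy":0,"wz":-32,"claw":0.5}
    - {"tx":290,"ty":16,"tz":0,"wx":0,"wy":0,"wz":-32,"claw":0.5}
    - {"tx":290,"ty":16,"tz":0,"wx":0,"wy":0,"wz":-32,"claw":0.5}
    - {"tx":290,"ty":16,"tz":0,"wx":0,"wy":0,"wz":-32,"claw":0.5}
    - {"tx":290,"ty":16,"tz":0,"wx":0,"wy":0,"wz":-32,"claw":0.5}
    - {"tx":290,"ty":16,"tz":0,"wx":0,"wy":0,"wz":-32,"claw":0.5}
    - {"tx":290,"ty":16,"tz":0,"wx":0,"wy":0,"wz":-32,"claw":0.5}

```text
t: 1.43
eef_pos: [0.5615, -0.1015, 0.2522]
ee_rot: [-0.001, 0.76, 0.65, 0.001]
force: [-1.0, -0.1, 0.1]
opening: 0.0427
```

```bash
python3 - <<'E'
from h import *
import pickle
s=cam('wrist');cv2.imwrite('pics/w1.png',s['color']);pickle.dump(s,open('w1.pkl','wb'));o=get_obs();print(o['eef_pos'],o['ee_rot'])
E
```

```text
[ 0.55976501 -0.10342221  0.25218927] [-6.59036419e-04  7.59726557e-01  6.50242322e-01 -2.15652579e-04]
```

View pics/w1.png

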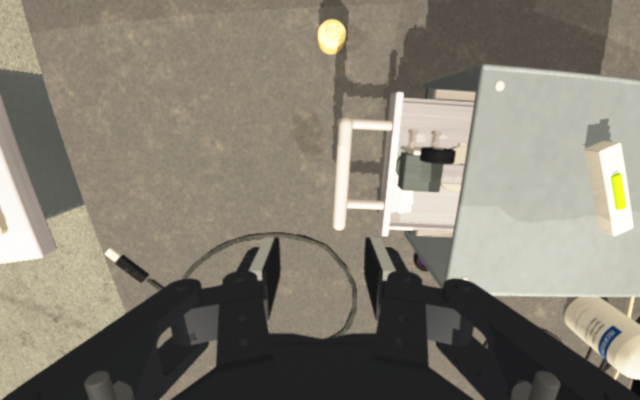

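The wrist view shows the grip bar from about (345,121) to (339,228), the front top edge of the housing from (484,66) to (449,297), and the disc at (438,156).

```bash
python3 - <<'E'
from h import *
import pickle
s=pickle.load(open('w1.pkl','rb'));a=pickle.load(open('top0.pkl','rb'))
p=plane(s,345,123,.105);q=plane(s,339,226,.105);print(p,q,(p+q)/2,np.linalg.norm(p-q),'yaw',np.degrees(np.arctan2(-(p-q)[0],(p-q)[1])))
p=plane(s,484,66,.14);q=plane(s,449,297,.14);print(p,q,np.linalg.norm(p-q),'yaw',np.degrees(np.arctan2(-(p-q)[0],(p-q)[1])))
c=tri(ray(s,342,174.5),ray(a,378.5,240.2));print(c)
print('disc',plane(s,438,151,.115))
E
```

```text
[ 0.59336563 -0.0439105   0.105     ] [ 0.57519666 -0.13567832  0.105     ] [ 0.58428115 -0.08979441  0.105     ] 0.09354915580835238 yaw -11.199070725594213
[ 0.69643195 -0.01742502  0.14      ] [ 0.66198078 -0.20394752  0.14      ] 0.18967742675791233 yaw -10.46473571286574
[ 0.58630474 -0.09649602  0.06047767]
disc [ 0.66764895 -0.07824354  0.115     ]
```

Request:
move_arm:
  moves:
    - {"tx":17,"ty":22,"tz":30,"wx":0,"wy":0,"wz":1.7,"claw":0.37}
    - {"tx":17,"ty":22,"tz":60,"wx":0,"wy":0,"wz":1.7,"claw":0.37}
    - {"tx":17,"ty":22,"tz":85,"wx":0,"wy":0,"wz":1.7,"claw":0.37}
    - {"tx":17,"ty":22,"tz":105,"wx":0,"wy":0,"wz":1.7,"claw":0.37}
    - {"tx":17,"ty":22,"tz":105,"wx":0,"wy":0,"wz":1.7,"claw":0.37}

```text
t: 1.9
eef_pos: [0.58, -0.0931, 0.144]
ee_rot: [-0.003, 0.771, 0.637, -0.002]
force: [-1.5, -0.3, -0.4]
opening: 0.0312
```

```bash
python3 - <<'E'
from h import *
import pickle
s=cam('wrist');cv2.imwrite('pics/w2.png',s['color']);pickle.dump(s,open('w2.pkl','wb'));o=get_obs();print(o['eef_pos'],o['ee_rot'])
E
```

```text
[ 0.58092266 -0.09330691  0.1465725 ] [-0.00179677  0.77109017  0.63672206 -0.00132084]
```

View pics/w2.png

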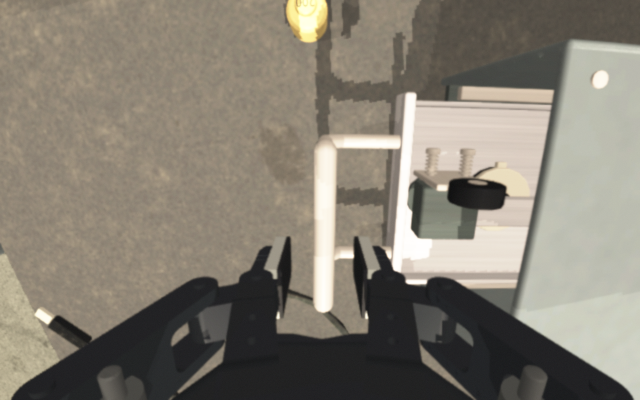

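The bar lies between the fingers at u≈324, spanning rows 145–308. I'll go down, close, and check the grip.

Request:
move_arm:
  moves:
    - {"tx":3,"ty":2,"tz":20,"wx":0,"wy":0,"wz":0,"claw":0.37}
    - {"tx":3,"ty":2,"tz":38,"wx":0,"wy":0,"wz":0,"claw":0.37}
    - {"tx":3,"ty":2,"tz":38,"wx":0,"wy":0,"wz":0,"claw":0.37}
    - {"tx":3,"ty":2,"tz":38,"wx":0,"wy":0,"wz":0,"claw":0.05}
    - {"tx":3,"ty":2,"tz":38,"wx":0,"wy":0,"wz":0,"claw":0.05}
    - {"tx":3,"ty":2,"tz":38,"wx":0,"wy":0,"wz":0,"claw":0.05}
    - {"tx":3,"ty":2,"tz":38,"wx":0,"wy":0,"wz":0,"claw":0.05}
  squeeze: 40

```text
t: 2.53
eef_pos: [0.5852, -0.0907, 0.1118]
ee_rot: [0.001, 0.771, 0.637, 0.0]
force: [-4.5, -2.1, 5.9]
opening: 0.0103
```

Request:
move_arm:
  moves:
    - {"tx":0,"ty":-10,"tz":0,"wx":0,"wy":0,"wz":0,"claw":0.05}
    - {"tx":0,"ty":-25,"tz":0,"wx":0,"wy":0,"wz":0,"claw":0.05}
    - {"tx":0,"ty":-40,"tz":0,"wx":0,"wy":0,"wz":0,"claw":0.05}
    - {"tx":0,"ty":-55,"tz":0,"wx":0,"wy":0,"wz":0,"claw":0.05}
    - {"tx":0,"ty":-70,"tz":0,"wx":0,"wy":0,"wz":0,"claw":0.05}
    - {"tx":0,"ty":-85,"tz":0,"wx":0,"wy":0,"wz":0,"claw":0.05}
    - {"tx":0,"ty":-100,"tz":0,"wx":0,"wy":0,"wz":0,"claw":0.05}
    - {"tx":0,"ty":-110,"tz":0,"wx":0,"wy":0,"wz":0,"claw":0.05}

```text
t: 3.2
eef_pos: [0.478, -0.0689, 0.1118]
ee_rot: [0.001, 0.771, 0.637, 0.002]
force: [5.3, 5.7, 2.2]
opening: 0.0105
```

Request:
move_arm:
  moves:
    - {"tx":0,"ty":-4,"tz":0,"wx":0,"wy":0,"wz":0,"claw":0.05}
    - {"tx":0,"ty":-8,"tz":0,"wx":0,"wy":0,"wz":0,"claw":0.05}
    - {"tx":0,"ty":-10,"tz":0,"wx":0,"wy":0,"wz":0,"claw":0.05}
    - {"tx":0,"ty":-10,"tz":0,"wx":0,"wy":0,"wz":0,"claw":0.05}

```text
t: 3.53
eef_pos: [0.4686, -0.067, 0.1117]
ee_rot: [0.001, 0.771, 0.637, 0.002]
force: [1.5, 6.5, 8.0]
opening: 0.0104
```

Request:
move_arm:
  moves:
    - {"tx":0,"ty":-3,"tz":0,"wx":0,"wy":0,"wz":0,"claw":0.05}
    - {"tx":0,"ty":-5,"tz":0,"wx":0,"wy":0,"wz":0,"claw":0.05}
    - {"tx":0,"ty":-6,"tz":0,"wx":0,"wy":0,"wz":0,"claw":0.05}
    - {"tx":0,"ty":-6,"tz":0,"wx":0,"wy":0,"wz":0,"claw":0.05}

```text
t: 3.87
eef_pos: [0.4632, -0.066, 0.1117]
ee_rot: [0.001, 0.771, 0.637, 0.002]
force: [4.0, 5.9, 6.4]
opening: 0.0107
```

Request:
move_arm:
  moves:
    - {"tx":0,"ty":-3,"tz":0,"wx":0,"wy":0,"wz":0,"claw":0.05}
    - {"tx":0,"ty":-5,"tz":0,"wx":0,"wy":0,"wz":0,"claw":0.05}
    - {"tx":0,"ty":-6,"tz":0,"wx":0,"wy":0,"wz":0,"claw":0.05}
    - {"tx":0,"ty":-6,"tz":0,"wx":0,"wy":0,"wz":0,"claw":0.05}

```text
t: 4.2
eef_pos: [0.4578, -0.0649, 0.1118]
ee_rot: [0.001, 0.77, 0.637, 0.003]
force: [6.1, 6.8, 4.1]
opening: 0.0099
```

Request:
move_arm:
  moves:
    - {"tx":0,"ty":-3,"tz":0,"wx":0,"wy":0,"wz":0,"claw":0.05}
    - {"tx":0,"ty":-5,"tz":0,"wx":0,"wy":0,"wz":0,"claw":0.05}
    - {"tx":0,"ty":-6,"tz":0,"wx":0,"wy":0,"wz":0,"claw":0.05}
    - {"tx":0,"ty":-6,"tz":0,"wx":0,"wy":0,"wz":0,"claw":0.05}

```text
t: 4.53
eef_pos: [0.4575, -0.0649, 0.112]
ee_rot: [0.005, 0.77, 0.637, 0.006]
force: [34.1, 3.8, -20.7]
opening: 0.0105
```

The tray has reached its stop: 34 N, and the bar stopped moving at x=0.4575. I'll ease off, release and lift clear.

Request:
move_arm:
  moves:
    - {"tx":0,"ty":5,"tz":0,"wx":0,"wy":0,"wz":0,"claw":0.05}
    - {"tx":0,"ty":5,"tz":0,"wx":0,"wy":0,"wz":0,"claw":0.37}
    - {"tx":0,"ty":5,"tz":0,"wx":0,"wy":0,"wz":0,"claw":0.37}
    - {"tx":0,"ty":5,"tz":0,"wx":0,"wy":0,"wz":0,"claw":0.37}
    - {"tx":0,"ty":5,"tz":-40,"wx":0,"wy":0,"wz":0,"claw":0.37}
    - {"tx":0,"ty":5,"tz":-80,"wx":0,"wy":0,"wz":0,"claw":0.37}
    - {"tx":0,"ty":5,"tz":-110,"wx":0,"wy":0,"wz":0,"claw":0.37}
    - {"tx":0,"ty":5,"tz":-110,"wx":0,"wy":0,"wz":0,"claw":0.37}

```text
t: 5.2
eef_pos: [0.4561, -0.0658, 0.226]
ee_rot: [0.004, 0.771, 0.637, 0.002]
force: [0.1, -0.4, 0.4]
opening: 0.0318
```

```bash
python3 - <<'E'
from h import *
import pickle
s=cam('wrist');cv2.imwrite('pics/w3.png',s['color']);pickle.dump(s,open('w3.pkl','wb'));o=get_obs();print(o['eef_pos'],o['ee_rot'])
a=cam('top');cv2.imwrite('pics/t3.png',cv2.resize(a['color'][150:310,290:450],None,fx=4,fy=4,interpolation=cv2.INTER_CUBIC)[:600]);pickle.dump(a,open('t3.pkl','wb'))
E
```

```text
[ 0.45542456 -0.06562848  0.22322677] [0.00248628 0.77078881 0.63708446 0.00134514]
```

View pics/w3.png

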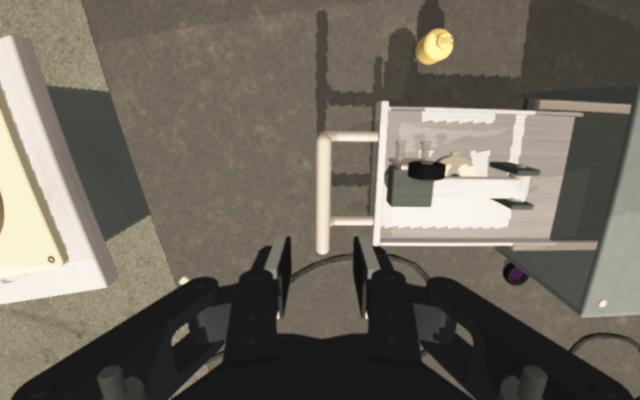

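The tray is out at its stop. The bow spans (323,138) to (323,250), the disc is at about (427,170), and the coupler and bar run back to the hinge posts near (515,190).

```bash
python3 - <<'E'
from h import *
import pickle
s=pickle.load(open('w3.pkl','rb'))
c,_=ray(s,320,200);print('cam',c)
yaw=np.radians(-10.7);ex=np.array([np.cos(yaw),np.sin(yaw),0]);ey=np.array([-ex[1],ex[0],0])
for n,u,v,z in [('barL',323,136,.105),('barR',323,250,.105),('postL',350,137,.105),('postR',350,221,.105),('plateL',382,103,.08),('plateR',377,243,.08)]:
    p=plane(s,u,v,z);print(n,p.round(4),'x',(p@ex).round(4),'y',(p@ey).round(4))
g=s['color'].max(axis=2);m=(g<45).astype(np.uint8);m[:150]=0;m[190:]=0;m[:,:395]=0;m[:,460:]=0
n,l,st,ce=cv2.connectedComponentsWithStats(m)
for i in range(1,n):
    if st[i,4]>50:
        print(st[i],ce[i])
        x,y,w,h=st[i,:4]
        for z in (.115,.1): 
            p=plane(s,x+w/2,y+h/2,z); print(z,p.round(4),(p@ex).round(4),(p@ey).round(4))
b=np.array([.4575,-.0649,.105]);print('pred',b@ex+.085,b@ey+.0225)
t=s['color'][145:200,380:480];cv2.imwrite('pics/w3c.png',cv2.resize(t,None,fx=8,fy=8,interpolation=cv2.INTER_CUBIC))
E
```

```text
cam [4.70482476e-01 2.62918558e-04 3.46108287e-01]
barL [ 0.4705 -0.0155  0.105 ] x 0.4652 y 0.0721
barR [ 0.4524 -0.1103  0.105 ] x 0.465 y -0.0243
postL [ 0.491  -0.0202  0.105 ] x 0.4862 y 0.0713
postR [ 0.4796 -0.0886  0.105 ] x 0.4877 y 0.002
plateL [5.244e-01 5.000e-04 8.000e-02] x 0.5152 y 0.0979
plateR [ 0.5021 -0.1245  0.08  ] x 0.5165 y -0.0292
[408 162  37  17 531] [425.79096045 170.52542373]
0.115 [ 0.5444 -0.0555  0.115 ] 0.5452 0.0465
0.1 [ 0.5492 -0.0591  0.1   ] 0.5506 0.0439
pred 0.5465951177572279 0.04367090604322094
```

View pics/w3c.png

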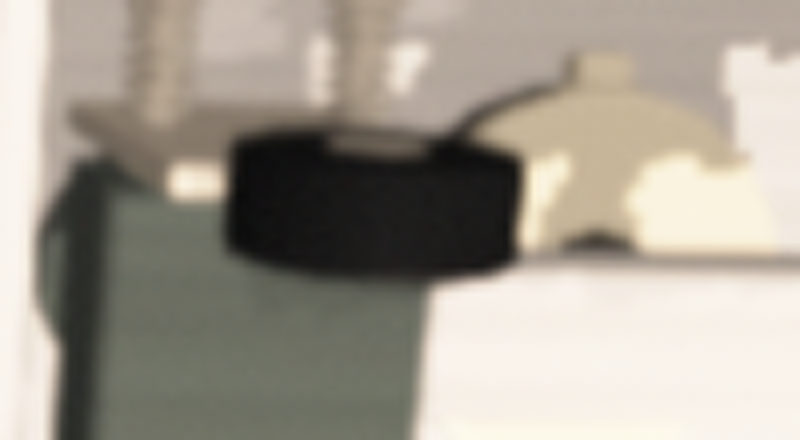

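Request:
move_arm:
  moves:
    - {"tx":26,"ty":90,"tz":0,"wx":0,"wy":0,"wz":-56,"claw":0.37}
    - {"tx":26,"ty":90,"tz":0,"wx":0,"wy":0,"wz":-56,"claw":0.37}
    - {"tx":26,"ty":90,"tz":0,"wx":0,"wy":0,"wz":-56,"claw":0.37}
    - {"tx":26,"ty":90,"tz":0,"wx":0,"wy":0,"wz":-56,"claw":0.37}
    - {"tx":26,"ty":90,"tz":0,"wx":0,"wy":0,"wz":-56,"claw":0.37}
    - {"tx":26,"ty":90,"tz":0,"wx":0,"wy":0,"wz":-56,"claw":0.37}
    - {"tx":26,"ty":90,"tz":0,"wx":0,"wy":0,"wz":-56,"claw":0.37}
    - {"tx":26,"ty":90,"tz":0,"wx":0,"wy":0,"wz":-56,"claw":0.37}

```text
t: 5.97
eef_pos: [0.5469, -0.0564, 0.2184]
ee_rot: [-0.002, 0.378, 0.926, -0.0]
force: [-0.5, -0.8, -0.3]
opening: 0.0317
```

Request:
move_arm:
  moves:
    - {"tx":0,"ty":0,"tz":0,"wx":0,"wy":0,"wz":-34,"claw":0.37}
    - {"tx":0,"ty":0,"tz":0,"wx":0,"wy":0,"wz":-34,"claw":0.37}
    - {"tx":0,"ty":0,"tz":0,"wx":0,"wy":0,"wz":-34,"claw":0.37}
    - {"tx":0,"ty":0,"tz":0,"wx":0,"wy":0,"wz":-34,"claw":0.37}
    - {"tx":0,"ty":0,"tz":0,"wx":0,"wy":0,"wz":-34,"claw":0.37}
    - {"tx":0,"ty":0,"tz":20,"wx":0,"wy":0,"wz":-34,"claw":0.37}
    - {"tx":0,"ty":0,"tz":40,"wx":0,"wy":0,"wz":-34,"claw":0.37}
    - {"tx":0,"ty":0,"tz":40,"wx":0,"wy":0,"wz":-34,"claw":0.37}

```text
t: 6.63
eef_pos: [0.5454, -0.0561, 0.1756]
ee_rot: [-0.004, 0.095, 0.996, 0.001]
force: [0.3, -0.4, -0.3]
opening: 0.0316
```

```bash
python3 - <<'E'
from h import *
import pickle
s=cam('wrist');cv2.imwrite('pics/w4.png',s['color']);pickle.dump(s,open('w4.pkl','wb'));o=get_obs();print(o['eef_pos'],o['ee_rot'],rot(o['ee_rot']).round(3).tolist(),o['joint_positions'].round(2))
E
```

```text
[ 0.54599857 -0.05618204  0.1775735 ] [-2.95165143e-03  9.45475954e-02  9.95515879e-01  4.17671437e-04] [[-0.982, 0.188, -0.006], [0.188, 0.982, 0.001], [0.006, 0.0, -1.0]] [-0.26  0.29 -0.13  1.16 -0.   -0.07]
```

View pics/w4.png

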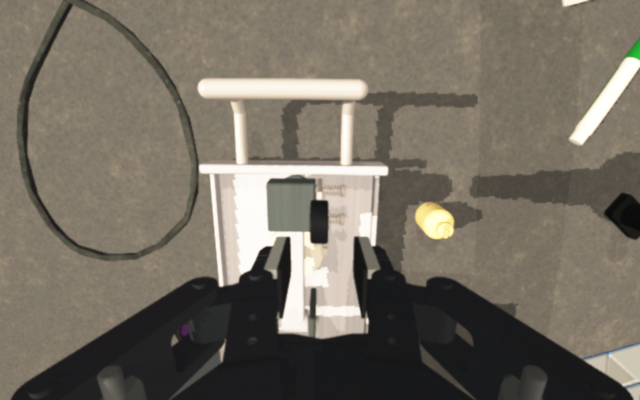

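The disc is centred between the fingers at (319,221), 18 px wide. I'll check its position across the two views.

```bash
python3 - <<'E'
from h import *
import pickle
s=pickle.load(open('w4.pkl','rb'));w=pickle.load(open('w3.pkl','rb'))
print(tri(ray(s,319,221),ray(w,426,170.5)));p=plane(s,319,221,.105);print(p)
o=get_obs();R=rot(o['ee_rot']);print('tool mm',(R.T@(p-o['eef_pos'])*1e3).round(1))
E
```

```text
[ 0.54781131 -0.05831543  0.10309231]
[ 0.54720144 -0.05817786  0.105     ]
tool mm [-2.  -1.8 72.6]
```

Request:
move_arm:
  moves:
    - {"tx":-2,"ty":-1.5,"tz":25,"wx":0,"wy":0,"wz":0,"claw":0.37}
    - {"tx":-2,"ty":-1.5,"tz":50,"wx":0,"wy":0,"wz":0,"claw":0.37}
    - {"tx":-2,"ty":-1.5,"tz":72,"wx":0,"wy":0,"wz":0,"claw":0.37}
    - {"tx":-2,"ty":-1.5,"tz":72,"wx":0,"wy":0,"wz":0,"claw":0.37}
    - {"tx":-2,"ty":-1.5,"tz":72,"wx":0,"wy":0,"wz":0,"claw":0.37}

```text
t: 7.1
eef_pos: [0.549, -0.0583, 0.1083]
ee_rot: [-0.001, 0.095, 0.996, 0.0]
force: [0.5, 0.5, 1.1]
opening: 0.0313
```

Request:
move_arm:
  moves:
    - {"tx":0,"ty":0,"tz":0,"wx":0,"wy":0,"wz":0,"claw":0.05}
    - {"tx":0,"ty":0,"tz":0,"wx":0,"wy":0,"wz":0,"claw":0.05}
    - {"tx":0,"ty":0,"tz":0,"wx":0,"wy":0,"wz":0,"claw":0.05}
    - {"tx":0,"ty":0,"tz":0,"wx":0,"wy":0,"wz":0,"claw":0.05}
    - {"tx":0,"ty":0,"tz":0,"wx":0,"wy":0,"wz":0,"claw":0.05}
  squeeze: 50

```text
t: 7.52
eef_pos: [0.5502, -0.0588, 0.11]
ee_rot: [0.001, 0.095, 0.996, -0.001]
force: [-0.7, -2.6, 7.7]
opening: 0.0113
```

Request:
move_arm:
  moves:
    - {"tx":0,"ty":3,"tz":0,"wx":0,"wy":0,"wz":0,"claw":0.05}
    - {"tx":0,"ty":6,"tz":0,"wx":0,"wy":0,"wz":0,"claw":0.05}
    - {"tx":0,"ty":8,"tz":0,"wx":0,"wy":0,"wz":0,"claw":0.05}
    - {"tx":0,"ty":10,"tz":0,"wx":0,"wy":0,"wz":0,"claw":0.05}
    - {"tx":0,"ty":10,"tz":0,"wx":0,"wy":0,"wz":0,"claw":0.05}
    - {"tx":0,"ty":10,"tz":0,"wx":0,"wy":0,"wz":0,"claw":0.05}

```text
t: 8.02
eef_pos: [0.552, -0.05, 0.11]
ee_rot: [0.001, 0.095, 0.995, -0.002]
force: [-2.3, -7.8, 6.7]
opening: 0.0111
```

```bash
python3 - <<'E'
from h import *
import pickle
s=cam('wrist');cv2.imwrite('pics/w5.png',s['color']);pickle.dump(s,open('w5.pkl','wb'));o=get_obs();print(o['eef_pos'],o['ee_rot'],o['force'],o['opening'])
E
```

```text
[ 0.55196247 -0.0500173   0.109967  ] [ 0.00132663  0.0950308   0.9954721  -0.0016356 ] [-2.52324631 -7.50515731  6.32358025] 0.011034495260724152
```

View pics/w5.png

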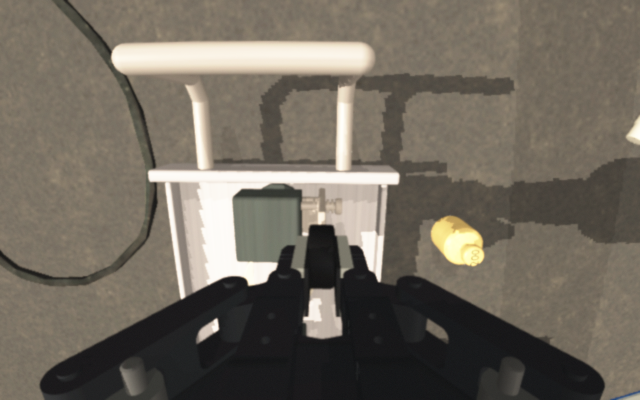

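The pads hold the disc at (321,256), and the latch plate has pulled away from the coupler. I'll pull slightly more for margin.

Request:
move_arm:
  moves:
    - {"tx":0,"ty":1,"tz":0,"wx":0,"wy":0,"wz":0,"claw":0.05}
    - {"tx":0,"ty":2,"tz":0,"wx":0,"wy":0,"wz":0,"claw":0.05}
    - {"tx":0,"ty":2,"tz":0,"wx":0,"wy":0,"wz":0,"claw":0.05}
    - {"tx":0,"ty":2,"tz":0,"wx":0,"wy":0,"wz":0,"claw":0.05}

```text
t: 8.4
eef_pos: [0.5523, -0.0483, 0.1099]
ee_rot: [0.001, 0.095, 0.995, -0.002]
force: [-2.3, -9.0, 5.3]
opening: 0.0111
```

Request:
move_arm:
  moves:
    - {"tx":-2.7,"ty":0,"tz":-5.3,"wx":0,"wy":2.9,"wz":0,"claw":0.05}
    - {"tx":-5.7,"ty":0,"tz":-10.5,"wx":0,"wy":5.7,"wz":0,"claw":0.05}
    - {"tx":-9,"ty":0,"tz":-15.6,"wx":0,"wy":8.6,"wz":0,"claw":0.05}
    - {"tx":-12.5,"ty":0,"tz":-20.4,"wx":0,"wy":11.5,"wz":0,"claw":0.05}
    - {"tx":-16.2,"ty":0,"tz":-25.1,"wx":0,"wy":14.3,"wz":0,"claw":0.05}
    - {"tx":-20.2,"ty":0,"tz":-29.6,"wx":0,"wy":17.2,"wz":0,"claw":0.05}
    - {"tx":-20.2,"ty":0,"tz":-29.6,"wx":0,"wy":17.2,"wz":0,"claw":0.05}

```text
t: 8.98
eef_pos: [0.5724, -0.0523, 0.1382]
ee_rot: [-0.15, 0.094, 0.984, 0.013]
force: [-5.1, -9.0, 2.3]
opening: 0.0108
```

Request:
move_arm:
  moves:
    - {"tx":-2.7,"ty":0,"tz":-5.3,"wx":0,"wy":2.9,"wz":0,"claw":0.05}
    - {"tx":-5.7,"ty":0,"tz":-10.5,"wx":0,"wy":5.7,"wz":0,"claw":0.05}
    - {"tx":-9,"ty":0,"tz":-15.6,"wx":0,"wy":8.6,"wz":0,"claw":0.05}
    - {"tx":-12.5,"ty":0,"tz":-20.4,"wx":0,"wy":11.5,"wz":0,"claw":0.05}
    - {"tx":-16.2,"ty":0,"tz":-25.1,"wx":0,"wy":14.3,"wz":0,"claw":0.05}
    - {"tx":-19,"ty":0,"tz":-28,"wx":0,"wy":16.3,"wz":0,"claw":0.05}
    - {"tx":-19,"ty":0,"tz":-28,"wx":0,"wy":16.3,"wz":0,"claw":0.05}
    - {"tx":-19,"ty":0,"tz":-28,"wx":0,"wy":16.3,"wz":0,"claw":0.05}

```text
t: 9.65
eef_pos: [0.5976, -0.0571, 0.1591]
ee_rot: [-0.287, 0.091, 0.953, 0.026]
force: [-2.2, -9.3, 0.7]
opening: 0.0112
```

```bash
python3 - <<'E'
from h import *
o=get_obs();print(o['eef_pos'],o['force'],o['opening'],rot(o['ee_rot'])[:,2],o['dq'].round(3))
a=cam('side')['color'][130:290,260:460];b=cam('wrist')['color'];t=cam('top')['color'][150:310,290:490]
im=np.hstack([np.vstack([cv2.resize(a,(400,300)),cv2.resize(t,(400,300))]),cv2.resize(b,(400,250)) if 0 else np.vstack([cv2.resize(b,(400,250)),np.zeros((350,400,3),np.uint8)])])
cv2.imwrite('pics/end.png',im)
E
```

```text
[ 0.59756051 -0.05709015  0.15909973] [-2.2107244 -9.3342292  0.7256902] 0.011184363304631167 [-0.54329221  0.10172857 -0.83335759] [ 0.001 -0.018 -0.015 -0.025  0.002  0.001]
```

View pics/end.png

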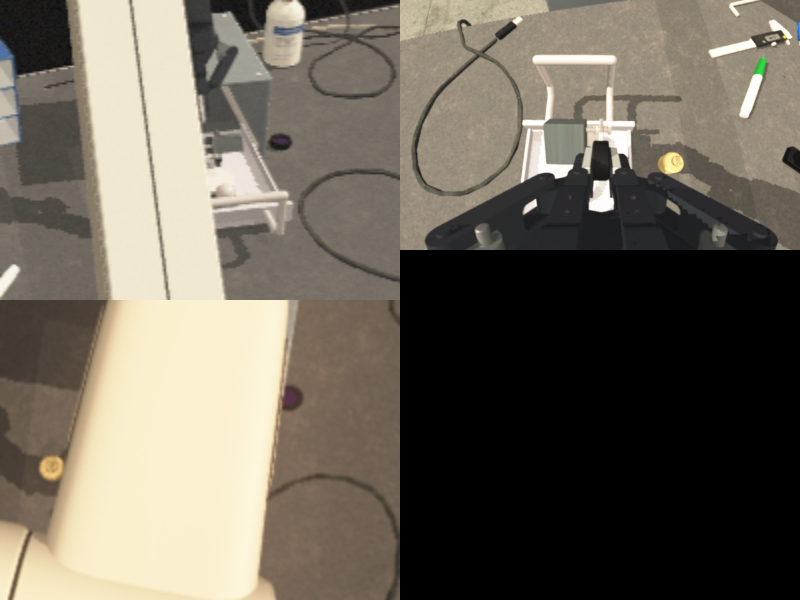

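The end views show the bar held up by the disc, with the coupler turned with the gripper, the ball exposed below at (228,190) and the bystanders in place. I'll let it settle and check the tray from the bow at about wrist pixel (219,96) to (341,96).

Request:
move_arm:
  moves:
    - {"tx":0,"ty":0,"tz":0,"wx":0,"wy":0,"wz":0,"claw":0.05}
    - {"tx":0,"ty":0,"tz":0,"wx":0,"wy":0,"wz":0,"claw":0.05}
    - {"tx":0,"ty":0,"tz":0,"wx":0,"wy":0,"wz":0,"claw":0.05}
    - {"tx":0,"ty":0,"tz":0,"wx":0,"wy":0,"wz":0,"claw":0.05}
    - {"tx":0,"ty":0,"tz":0,"wx":0,"wy":0,"wz":0,"claw":0.05}
    - {"tx":0,"ty":0,"tz":0,"wx":0,"wy":0,"wz":0,"claw":0.05}

```text
t: 10.3
eef_pos: [0.5976, -0.0571, 0.1594]
ee_rot: [-0.286, 0.091, 0.953, 0.026]
force: [-1.4, -9.3, -1.7]
opening: 0.0112
```

```bash
python3 - <<'E'
from h import *
s=cam('wrist');yaw=np.radians(-10.7);ex=np.array([np.cos(yaw),np.sin(yaw),0])
for u in(219,341): print('bow x',plane(s,u,96,.105)@ex,'was .465')
o=get_obs();print(o['eef_pos'],o['force'],o['dq'].round(3))
E
```

```text
bow x 0.4658133322218473 was .465
bow x 0.4668387732939353 was .465
[ 0.59760505 -0.05708289  0.15938096] [-1.51433217 -9.42604327 -2.09563512] [ 0.001 -0.    -0.001 -0.001  0.     0.002]
```

The tray is still at its stop and the bar is steady, so I'm handing in.

```bash
python3 -c "
from workcell import sign_off
print(sign_off())"
```

```text
the job is handed in; nothing more can be done
None
```

I pulled the tray out to its stop, pulled the latch about 11 mm sideways off the ball, and lifted the bar by the latch disc to about 0.58 rad. I handed in at about 10.4 s with the gripper still holding it there. `sign_off` reports no verdict.

- **Tray:** at the stop the wrist force rose to about 34 N and the bow stopped moving. In the last check the bow was within about 2 mm of where it stood at the stop.
- **Latch:** pulling it took about 9 N, which fits a spring near its stop. I worked out the 11 mm from the arm's movement, not from a direct view of the latch.
- **Bar:** the tool was tilted 0.577 rad and its path matched the hinge arc, so I take the bar to be at about that angle. The arm was still, with joint speeds of at most 0.002 rad/s, and the grip was closed on the disc at 11.2 mm.
- **Bystanders:** the brass weight, lens ring, post holder and marker, where visible in the last pictures, looked undisturbed. The arm hid the spirit level in those pictures, so I did not check it there.
- **Grip reading:** the fingers read 10 to 11 mm on both 12 mm grips. I took this as the gauge reading slightly low; nothing slipped.

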